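# Set the worn length stop to its mark from one side

### The job

The blue length stop stands past the yellow mark flag, and there is a lot of slack between its black knob and the drive. Turning the knob only, wind the stop back (anticlockwise) until its red pointer is at least 15 mm short of the flag, then bring it forward (clockwise) so that the pointer lines up with the flag's tip and the slack is left taken up on the forward side; if you run past the mark, back off and come up to it again. Let go without turning the knob, do not push the stop or the flag by hand, and leave the things around as they are.

Things in the scene. Friction and masses are not known exactly. Their poses are not given: they have to be found in the camera images.
- stop_base: Length stop fixed to the bench: dark steel base 96 x 300 x 14 mm (x, y, z), origin at the centre of its underside. Its +y is FORWARD, the way the stop advances; its -x side looks to the robot. On the -y end stands a grey gearbox 74 x 70 mm, top 50 mm above the bench, with the knob on it. White scale with 5 mm ticks.
- carriage: Blue stop carriage 50 x 50 mm with an aluminium stop plate, top 62 mm above the bench; slides along the base's y. Starts 8 to 26 mm FORWARD of the mark; travel from there 85 mm back, 25 mm forward. Axes as stop_base; origin at bench level on the base's centre line, 18 mm in front (-x) of its middle. Move it by the knob only; it stays where left.
- pointer_tip (a point): Tip of the carriage's red pointer, over the scale, 18 mm above the bench; axes parallel to stop_base. Its y in the frame of mark_tip is the setting error: positive past the mark, negative short of it.
- mark_tip (a point): Tip of the yellow mark flag (a 14 x 16 x 12 mm clip on the front edge of the base with a slim tip toward the scale), 18 mm above the bench; axes parallel to stop_base, +y forward. Pointer and flag are in line when both tips have the same y. The flag slides stiffly if pushed: do not move it.
- knob_grip (a point): On the knob's vertical axis at grip height, 83 mm above the bench. Black ribbed round knob, diameter 42, 36 mm tall, flat top 98 mm above the bench, over a skirt of diameter 46 and 4 mm thick. No end stops in the working range. Clockwise from above advances the stop 15 mm per rad once the slack is gone (then about 0.15 N m of friction; 0.02 N m within the slack).
- knob_index (a point): White index line on the knob's skirt, 25 mm from its axis, 62 mm above the bench. The knob turns 0.6 rad freely on the brass disc, 0.3 rad either side of the disc's black line. In the frame of drive_disc its y is +7.4 mm with the slack taken up on the forward (clockwise) side, -7.4 mm on the back side; it starts anywhere between.
- drive_disc: Brass disc of diameter 60 mm under the knob, geared to the carriage (15 mm per rad, no slack of its own). Origin on the knob's axis, 53 mm above the bench; its -x axis points to its black line; z up; it turns with the drive. Touch nothing of it: turn the knob.
- screwdriver: Red-handled screwdriver, 29 x 195 x 27 mm, lying on the right of the length stop, pointing away from the robot; origin at the centre of its underside. Leave alone.
- sander: Brown cork sanding block 62 x 107 x 29 mm, to the left; origin at the centre of its underside. Leave alone.
- cup: White dotted mug 82 x 114 x 91 mm, to the right; origin at the centre of its underside. Leave alone.
- measure: Yellow and black tape measure 44 x 81 x 68 mm, to the right; origin at the centre of its underside. Leave alone.
- black_tape: Roll of black tape 62 x 59 x 19 mm, to the left; origin at the centre of its underside. Leave alone.
- offcut: Maple offcut 60 x 100 x 22 mm, to the right; origin at the centre of its underside. Leave alone.

How it is judged:
On the way:
1. the stop is wound back so that its pointer is at least 15 mm short of the mark (y of pointer_tip in the frame of mark_tip below -0.0145 m), for 0.1 s.
At the end, for the whole second after the job is handed in: The red pointer stands within 3 mm of the flag's tip along the scale, at rest, and the knob is left with its slack taken up on the forward side (index line at least 5.5 mm to the forward, clockwise side of the disc's line, of 7.4 mm possible); flag and surrounding things not moved (y of pointer_tip in the frame of mark_tip between -0.003 and 0.003 m and y of knob_index in the frame of drive_disc above 0.0055 m and linear speed of carriage below 0.002 m/s); the robot touches nothing.
It fails at once if the robot pushes the carriage itself (over 2 N) (contact force between any of the arm, the fingers and carriage above 2 N).
It fails at once if the mark flag is shifted along the base by more than 3 mm (distance of mark_tip from where it was at the start of the episode above 0.003 m).
It fails at once if a bystander is moved by more than 25 mm (distance of any of screwdriver, sander, cup, measure, black_tape, offcut from where it was at the start of the episode above 0.025 m).
It also fails if it takes over 58 s, if anything falls off the work surface, if the arm or the gripper's body presses on something with over 40 N, if the wrist force passes 120 N, or if a joint passes its speed limit or range.

### The arm

A 6-joint arm with a two-finger parallel gripper is mounted at the origin on a cart in front of the work surface, level with it; the furniture and walls round the work are solid. World frame = base frame: x ahead of the robot, y to its left, z up, the work surface at z = 0. Lengths are in m, angles in rad, forces in N, time in s.
With the tool pointing down it reaches from about 0.25 to 0.775 m from the base axis. Payload 4 kg.
Tool frame: the origin (TCP) lies at the very end of the fingers, on their centre line; the grasp point (between the pads) lies 19 mm behind it (robot.tcp_to_grasp is the distance from the TCP to the grasp point, in m); z points along the fingers, y is the line along which they close (so a half turn about z gives the same grasp; the last joint's range is limited). The gripper opens to 94 mm and grips with 3 to 60 N. Pads are 16 mm wide; open, the fingers measure 119 mm over their backs; the gripper's body (75 mm by 177 mm) begins 78 mm behind the grasp point.
Start: joints at [-1.334, 0.087, 1.371, -0, 1.684, -0.103], TCP at [0.183, -0.519, 0.206] pointing down, gripper open.
Joint ranges: [-3.1, 3.1], [-0.76, 2.03], [0.27, 2.55], [-1.08, 4.22], [0.17, 2.65], [-2.57, 2.57]. Speed limits (rad/s): [2.79, 2.79, 3.14, 3.14, 3.14, 3.14].

### API

Orientations are given as [roll, pitch, yaw] about the fixed x, y, z axes, in that order (R = Rz(yaw) Ry(pitch) Rx(roll)).
In Python, from bench import robot gives the robot as it stands.
- The arm moves only by the tool drive_effector, called after ">>>" as name(argument=value, ...) on one line, values as JSON. Schema: {"type":"object","properties":{"motion":{"type":"array","items":{"type":"array","prefixItems":[{"type":"number"},{"type":"array","items":{"type":"number"},"minItems":3,"maxItems":3},{"type":"number"}],"minItems":3,"maxItems":3},"minItems":1,"maxItems":20},"only":{"type":"string"},"quiet":{"type":"boolean"},"lines":{"type":"string"}},"required":["motion"],"additionalProperties":false}. motion is a list of rows, 1 to 20 of them, each written [opening, [dx, dy, dz], turn]: the finger opening in m, then dx, dy, dz in m, then a turn about the tool's z in rad; each row shifts and turns the commanded pose from where the row before left it, along the tool's axes as they then stand; what a row does not reach is not made up. A row lasts 1/12 s, in which the tool goes at most 0.0417 m and 0.125 rad, less where a joint would pass 70% of its speed; a pose out of reach is approached as far as the arm can. The fingers move at their own pace and stop on an object; the grip force is fixed at half the most. Time passes only in rows, so rows that do not move let the fingers close. The tool returns the time, the measured TCP pose, the force, the opening and the grip force at its end. only (a regular expression) keeps the lines of the reply that match it, lines (a string "A,B") keeps lines A to B, and quiet returns only ok. Input that does not fit is refused with a message, and nothing moves.
- robot.get_obs(): the state, without advancing time (a new reading comes with each control period).
- robot.snapshot(name): name is "side" or "top" or "wrist"; returns a dict with "color" (420x560x3 uint8, blue, green, red), "fx", "fy", "cx", "cy" (pixels), "k1" (the pictures are not rectified: a ray, as slopes to the right and down, at radius r is drawn at 1 + k1 r^2 times it, then the intrinsics apply), "extrinsics" (4x4, takes a point from world to camera coordinates). Camera axes: x right, y down, z forward; pixel columns grow to the right and rows downward; lengths in m; the calibration is good to about 2 mm. A picture is of the moment at which its call begins. There is no depth.
- robot.close_job(): hands the job in; it is judged then, once.
The state is a dict: "time": time; "joint_positions": joint angles; "qvel": joint speeds; "joint_torque": joint torques, N m; "tool_pos": TCP position; "ee_rot": TCP orientation; "wrist_force": force on the tool from outside, world axes, zero at the start; "wrist_torque": the same for the moment, N m; "width": finger opening in m; "finger_force": force on a finger pad.
Only numpy, scipy, OpenCV 4.12 (cv2) and the standard library are available. Lean on these libraries where they do the work, as an engineer would, in place of code of your own. Each camera call takes 0.05 s, during which the arm holds its last target. There are 200 camera calls.

## Working session

There is one attempt and no reset: what is moved stays moved. The work goes in short steps, Python scripts to look and compute and a tool call to move; the robot and the scene stay as the last step left them, time stands still between calls to the robot, and variables do not carry over. Pictures are saved under pics/ and viewed, at most 10 in all, crops included, and the job is handed in when it is done.

```bash
ls; mkdir -p pics
```

Run:
```python
from bench import robot
import cv2,numpy as np
o=robot.get_obs();print(o['time'],o['tool_pos'],o['ee_rot'],o['width'])
for n in("top","side"):
    s=robot.snapshot(n);cv2.imwrite(f'pics/{n}0.png',s['color'])
    print(n,s['fx'],s['fy'],s['cx'],s['cy'],s['k1'],np.round(s['extrinsics'],4).tolist())
```

```text
bench.py
pics
0.0 [ 0.18316257 -0.5180068   0.20433154] [-3.13940551e+00 -1.77471656e-04  3.39807374e-01] 0.0939223510597323
top 441.6039030025805 441.6039030025805 277.6190113739068 208.73664523748175 -0.02858561336434704 [[-0.0009, -1.0, 0.0049, -0.0558], [-0.9853, 0.0, -0.1709, 0.4982], [0.1709, -0.005, -0.9853, 1.2837], [0.0, 0.0, 0.0, 1.0]]
side 520.0952303454287 520.0952303454287 274.0094028190396 208.40141413814993 0.013802116268918196 [[-0.9981, 0.0585, -0.0207, 0.4702], [0.0501, 0.5627, -0.8252, 0.0802], [-0.0366, -0.8246, -0.5645, 1.6417], [0.0, 0.0, 0.0, 1.0]]
```

View pics/top0.png

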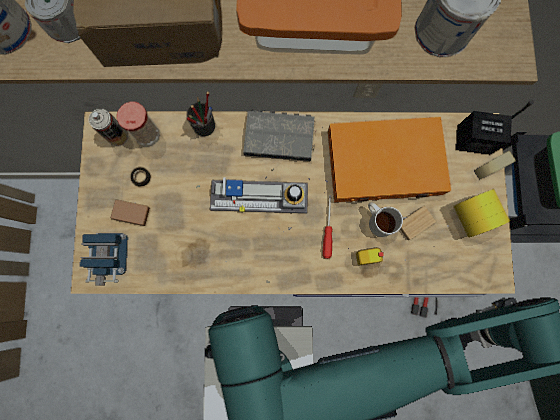

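View pics/side0.png

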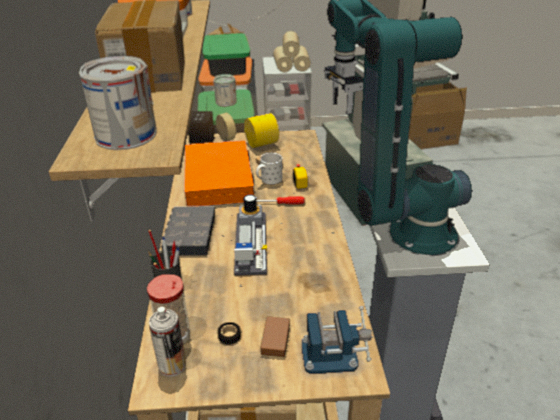

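Top view: knob at about (294,192), carriage (233,188), pointer near (235,203), flag near (241,210). The pointer is forward (left) of the flag. The side view agrees, with the knob at (250,203). Next I'll write helpers and zoom in.

Create h.py:
```python
from bench import robot
import cv2,numpy as np
def snap(n): return robot.snapshot(n)
def K(s): return np.array([[s['fx'],0,s['cx']],[0,s['fy'],s['cy']],[0,0,1]]),np.array([s['k1'],0,0,0.])
def ray(s,uv,z):
    k,d=K(s);p=cv2.undistortPoints(np.float64([[uv]]),k,d)[0,0]
    E=np.array(s['extrinsics']);R,t=E[:3,:3],E[:3,3]
    c=-R.T@t;v=R.T@np.array([p[0],p[1],1]);return c+v*(z-c[2])/v[2]
def proj(s,P):
    k,d=K(s);E=np.array(s['extrinsics'])
    return cv2.projectPoints(np.float64([P]),cv2.Rodrigues(E[:3,:3])[0],E[:3,3],k,d)[0][0,0]
def cents(m,amin=3):
    n,l,st,c=cv2.connectedComponentsWithStats(m.astype(np.uint8));return [(np.round(c[i],1).tolist(),int(st[i,4])) for i in range(1,n) if st[i,4]>=amin]
```

Run:
```python
from h import *
s=snap("top");im=s['color']
c=im[170:220,200:320];cv2.imwrite('pics/c1.png',cv2.resize(c,None,fx=6.5,fy=6.5,interpolation=cv2.INTER_CUBIC))
h=cv2.cvtColor(im,cv2.COLOR_BGR2HSV);sub=np.zeros(h.shape[:2],bool);sub[170:220,200:320]=1
H,S,V=h[...,0],h[...,1],h[...,2]
print('yel',cents(sub&(H>22)&(H<34)&(S>150)&(V>120)));print('red',cents(sub&((H<6)|(H>174))&(S>130)&(V>80)))
print('blk',cents(sub&(V<50),20))
print(ray(s,(294,192),.098))
```

```text
yel [([302.0, 191.0], 3), ([241.8, 208.5], 21)]
red [([233.8, 201.4], 5)]
blk [([290.2, 195.6], 50), ([299.4, 195.3], 21), ([290.5, 207.8], 30), ([222.5, 210.0], 24)]
[ 0.53781439 -0.10328438  0.098     ]
```

View pics/c1.png

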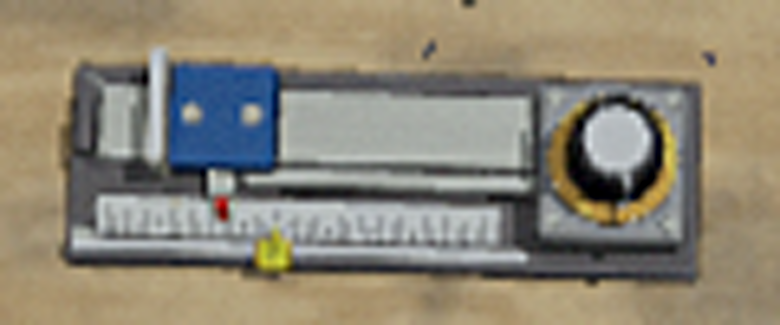

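The crop shows the knob's light top at about (294.6,191.2). The pointer tip is at about (234.2,203.5) and the flag tip at (242.3,205.7), so the pointer is roughly 23 mm past the mark. I'll move over the knob with joint 6 wound clockwise, leaving room to turn back.

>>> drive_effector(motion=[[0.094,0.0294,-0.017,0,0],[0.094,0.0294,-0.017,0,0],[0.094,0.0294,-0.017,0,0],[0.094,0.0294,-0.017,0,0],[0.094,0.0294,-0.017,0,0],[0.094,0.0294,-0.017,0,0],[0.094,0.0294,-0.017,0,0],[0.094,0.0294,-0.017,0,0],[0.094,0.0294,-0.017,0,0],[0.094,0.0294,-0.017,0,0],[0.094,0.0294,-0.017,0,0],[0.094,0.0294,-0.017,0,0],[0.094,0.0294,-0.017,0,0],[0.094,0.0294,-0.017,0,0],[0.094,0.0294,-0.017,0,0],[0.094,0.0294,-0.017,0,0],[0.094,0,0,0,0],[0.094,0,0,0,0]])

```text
refused: motion[0]: [0.094, 0.0294, -0.017, 0, 0] is too long (schema: maxItems 3). Nothing was moved.
```

Wrong form. The message asks for rows with the three-number parts in brackets of their own, so I'll send the same numbers that way.

>>> drive_effector(motion=[[0.094,[0.0294,-0.017,0],0],[0.094,[0.0294,-0.017,0],0],[0.094,[0.0294,-0.017,0],0],[0.094,[0.0294,-0.017,0],0],[0.094,[0.0294,-0.017,0],0],[0.094,[0.0294,-0.017,0],0],[0.094,[0.0294,-0.017,0],0],[0.094,[0.0294,-0.017,0],0],[0.094,[0.0294,-0.017,0],0],[0.094,[0.0294,-0.017,0],0],[0.094,[0.0294,-0.017,0],0],[0.094,[0.0294,-0.017,0],0],[0.094,[0.0294,-0.017,0],0],[0.094,[0.0294,-0.017,0],0],[0.094,[0.0294,-0.017,0],0],[0.094,[0.0294,-0.017,0],0],[0.094,[0,0,0],0],[0.094,[0,0,0],0]])

```text
time: 1.65
tool_pos: [0.5365, -0.104, 0.2046]
ee_rot: [-3.141, 0.002, 0.343]
wrist_force: [-0.4, -0.4, -0.3]
width: 0.094
finger_force: 0.0
```

>>> drive_effector(motion=[[0.094,[0,0,0],0.123],[0.094,[0,0,0],0.123],[0.094,[0,0,0],0.123],[0.094,[0,0,0],0.123],[0.094,[0,0,0],0.123],[0.094,[0,0,0],0.123],[0.094,[0,0,0],0.123],[0.094,[0,0,0],0],[0.094,[0,0,0],0]])

```text
time: 2.4
tool_pos: [0.5355, -0.1064, 0.2054]
ee_rot: [3.141, 0.0, -0.52]
wrist_force: [0.4, 0.0, -0.0]
width: 0.0939
finger_force: 0.0
```

Run:
```python
from h import *
o=robot.get_obs();print(o['time'],o['tool_pos'],o['ee_rot'],o['joint_positions'])
w=snap("wrist");t=snap("top")
print(np.round(w['extrinsics'],4).tolist(),w['fx'],w['k1'])
a=np.hstack([w['color'],cv2.resize(t['color'][150:240,200:340],None,fx=1.7,fy=4.6667)[:, :238]])
cv2.imwrite('pics/w1.png',w['color']);cv2.imwrite('pics/t1.png',t['color'])
```

```text
2.4 [ 0.53545997 -0.10637977  0.20542235] [ 3.14111370e+00  1.85169162e-04 -5.19748753e-01] [-2.99704453e-01  7.84126911e-02  1.38029431e+00 -4.29700401e-04
  1.68317089e+00  1.79079246e+00]
[[-0.4965, -0.868, 0.0007, 0.1721], [-0.8453, 0.4837, 0.2267, 0.4812], [-0.1972, 0.112, -0.974, 0.5083], [0.0, 0.0, 0.0, 1.0]] 327.89702787101925 -0.01750823380907649
```

View pics/w1.png

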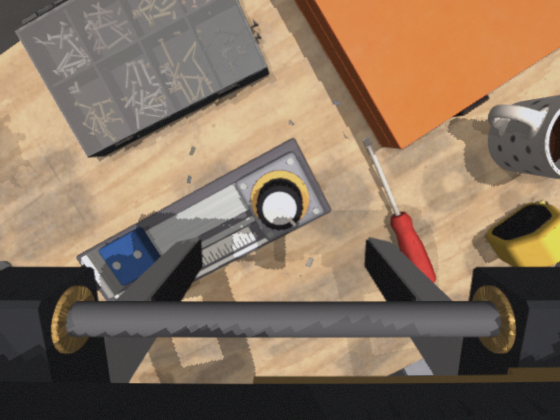

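Wrist view: the white knob cap is at about (279,208) inside the brass disc. The gripper hides the pointer here. I'll locate the cap precisely in both views.

Run:
```python
from h import *
w=snap("wrist");t=snap("top")
t0=cv2.imread('pics/top0.png')
for nm,s,im,(u,v),r in(("wrist",w,w['color'],(279,208),26),("top0",t,t0,(294.6,191.2),8),("topnow",t,t['color'],(294.6,191.2),8)):
    g=im.min(2);m=np.zeros(g.shape,np.uint8);cv2.circle(m,(int(u),int(v)),r,1,-1)
    c=[x for x in cents((g>150)&(m>0),8)];print(nm,c)
    if c:
        b=max(c,key=lambda x:x[1]);print(ray(t if 'top' in nm else w,b[0],.098))
h=cv2.cvtColor(w['color'],cv2.COLOR_BGR2HSV)
m=(h[...,0]>15)&(h[...,0]<30)&(h[...,1]>150)&(h[...,2]>100);m[:150]=0;m[260:]=0;m[:,:230]=0;m[:,330:]=0
p=np.argwhere(m)[:,::-1].astype(np.float32);(c,sz,a)=cv2.fitEllipse(cv2.convexHull(p));print('disc',c,sz,ray(w,c,.053))
im=t['color'][150:240,190:330];cv2.imwrite('pics/t1c.png',cv2.resize(im,None,fx=5,fy=5,interpolation=cv2.INTER_CUBIC))
```

```text
wrist [([279.3, 206.0], 774)]
[ 0.54168293 -0.10706132  0.098     ]
top0 [([294.4, 191.0], 75)]
[ 0.54077662 -0.10446593  0.098     ]
topnow [([294.7, 190.5], 70)]
[ 0.54225873 -0.10534711  0.098     ]Traceback (most recent call last):
  File "<stdin>", line 11, in <module>
cv2.error: OpenCV(4.12.0) /io/opencv/modules/imgproc/src/shapedescr.cpp:356: error: (-215:Assertion failed) n >= 0 && (depth == CV_32F || depth == CV_32S) in function 'fitEllipseNoDirect'
```

>>> drive_effector(motion=[[0.094,[0.005,-0.003,0.027],0],[0.094,[0,0,0.027],0],[0.094,[0,0,0.027],0],[0.094,[0,0,0.027],0],[0.094,[0,0,0.026],0],[0.094,[0,0,0],0],[0.094,[0,0,0],0]])

```text
time: 3.18
tool_pos: [0.5408, -0.1049, 0.0701]
ee_rot: [3.141, 0.004, -0.521]
wrist_force: [-0.2, 0.5, 0.3]
width: 0.094
finger_force: 0.0
```

>>> drive_effector(motion=[[0.034,[0,0,0],0],[0.034,[0,0,0],0],[0.034,[0,0,0],0],[0.034,[0,0,0],0],[0.034,[0,0,0],0],[0.034,[0,0,0],0],[0.034,[0,0,0],0],[0.034,[0,0,0],0]])

```text
time: 3.85
tool_pos: [0.542, -0.1053, 0.0715]
ee_rot: [3.142, -0.0, -0.521]
wrist_force: [-0.2, -0.6, -0.1]
width: 0.0444
finger_force: 0.0
```

Run:
```python
from h import *
t=snap("top");w=snap("wrist");s=snap("side")
im=cv2.resize(t['color'][170:225,200:315],None,fx=5,fy=5,interpolation=cv2.INTER_CUBIC)[:275,:560]
b=cv2.resize(s['color'][180:290,210:290],None,fx=3,fy=3,interpolation=cv2.INTER_CUBIC)
W=cv2.resize(w['color'],(400,300))
c=np.zeros((600,800,3),np.uint8);c[:275,:560]=im;c[280:580,:400]=W;c[270:600,560:800]=b
cv2.imwrite('pics/g1.png',c)
o=robot.get_obs();print(o['wrist_torque'],o['joint_positions'])
```

```text
[-0.20645654  0.22957232  0.00450847] [-2.94812060e-01  1.56347257e-01  1.56381439e+00 -1.24692220e-03
  1.42180278e+00  1.79750824e+00]
```

View pics/g1.png

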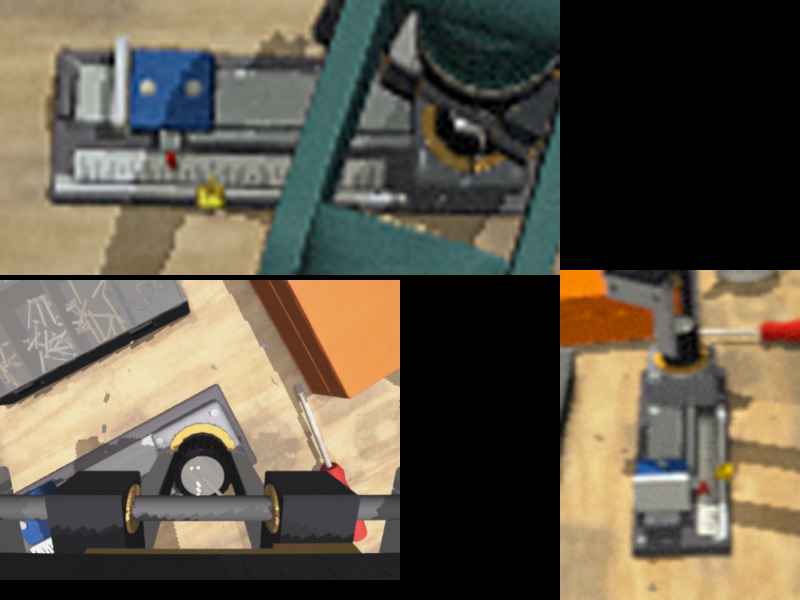

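The top view still shows both tips while gripping: pointer at about (234.2,202) and flag tip at about (241.8,206). The fingers are around the knob, so I'll finish closing and wind back.

Add to h.py:
```python
def meas(name='top',box=(200,320,170,220),yaw=-0.025,z=.018):
    s=snap(name);h=cv2.cvtColor(s['color'],cv2.COLOR_BGR2HSV).astype(float);H,S,V=[h[...,i] for i in range(3)]
    b=np.zeros(H.shape);b[box[2]:box[3],box[0]:box[1]]=1
    def wc(m):
        n,l,st,c=cv2.connectedComponentsWithStats((m*b>0).astype(np.uint8));i=1+np.argmax(st[1:,4]);k=cv2.dilate((l==i).astype(np.uint8),np.ones((3,3)))
        return k,c[i],st[i,4]
    out=[]
    for hue in(((H<8)|(H>172)),((H>22)&(H<36))):
        k,c,a=wc(hue&(S>130)&(V>80));w=k*hue*S*V*(S>60);y,x=np.mgrid[:H.shape[0],:H.shape[1]]
        c=(np.sum(w*x)/w.sum(),np.sum(w*y)/w.sum());out.append((c,a,ray(s,c,z)))
    d=out[0][2]-out[1][2];f=np.array([-np.sin(yaw),np.cos(yaw),0])
    print(name,[(np.round(o[0],1).tolist(),int(o[1])) for o in out],'err mm',round(1e3*d@f,1),'t',robot.get_obs()['time'])
    return out,s
```

```text
(no output)
```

>>> drive_effector(motion=[[0.034,[0,0,0],0],[0.034,[0,0,0],0],[0.034,[0,0,0],0],[0.034,[0,0,0],0]])

```text
time: 4.33
tool_pos: [0.5417, -0.1057, 0.0715]
ee_rot: [3.14, -0.0, -0.521]
wrist_force: [-1.8, -2.2, 1.8]
width: 0.0415
finger_force: 30.0
```

```bash
python3 -c "
from h import *
meas()"
```

```text
top [([233.6, 201.0], 4), ([241.7, 208.7], 26)] err mm 25.9 t 4.3833
```

>>> drive_effector(motion=[[0.034,[0,0,0],-0.1],[0.034,[0,0,0],-0.1],[0.034,[0,0,0],-0.1],[0.034,[0,0,0],-0.1],[0.034,[0,0,0],-0.1],[0.034,[0,0,0],-0.1],[0.034,[0,0,0],-0.1],[0.034,[0,0,0],-0.1],[0.034,[0,0,0],-0.1],[0.034,[0,0,0],-0.1],[0.034,[0,0,0],-0.1],[0.034,[0,0,0],-0.1],[0.034,[0,0,0],-0.1],[0.034,[0,0,0],-0.1],[0.034,[0,0,0],-0.1],[0.034,[0,0,0],0],[0.034,[0,0,0],0]])

```text
time: 5.8
tool_pos: [0.5411, -0.1032, 0.0715]
ee_rot: [-3.138, -0.002, 0.978]
wrist_force: [-4.3, 3.4, 4.5]
width: 0.0416
finger_force: 30.0
```

```bash
python3 -c "
from h import *
meas()"
```

```text
top [([240.7, 201.3], 4), ([241.6, 208.7], 29)] err mm 3.5 t 5.85
```

>>> drive_effector(motion=[[0.034,[0,0,0],-0.1],[0.034,[0,0,0],-0.1],[0.034,[0,0,0],-0.1],[0.034,[0,0,0],-0.1],[0.034,[0,0,0],-0.1],[0.034,[0,0,0],-0.1],[0.034,[0,0,0],-0.1],[0.034,[0,0,0],-0.1],[0.034,[0,0,0],-0.1],[0.034,[0,0,0],-0.1],[0.034,[0,0,0],-0.1],[0.034,[0,0,0],-0.1],[0.034,[0,0,0],-0.1],[0.034,[0,0,0],-0.1],[0.034,[0,0,0],-0.1],[0.034,[0,0,0],-0.1],[0.034,[0,0,0],0],[0.034,[0,0,0],0]])

```text
time: 7.35
tool_pos: [0.5385, -0.1039, 0.0715]
ee_rot: [-3.139, -0.008, 2.577]
wrist_force: [-11.2, 1.8, 8.2]
width: 0.0414
finger_force: 30.0
```

Run:
```python
from h import *
o,t=meas();w=snap("wrist");ob=robot.get_obs();print(ob['joint_positions'][5])
im=cv2.resize(t['color'][170:225,200:315],None,fx=5,fy=5,interpolation=cv2.INTER_CUBIC)[:275,:560]
c=np.zeros((600,800,3),np.uint8);c[:275,:560]=im;c[280:580,:400]=cv2.resize(w['color'],(400,300));cv2.imwrite('pics/g2.png',c)
```

```text
top [([248.5, 202.0], 5), ([241.6, 208.7], 28)] err mm -20.5 t 7.4
-1.3003055075142016
```

View pics/g2.png

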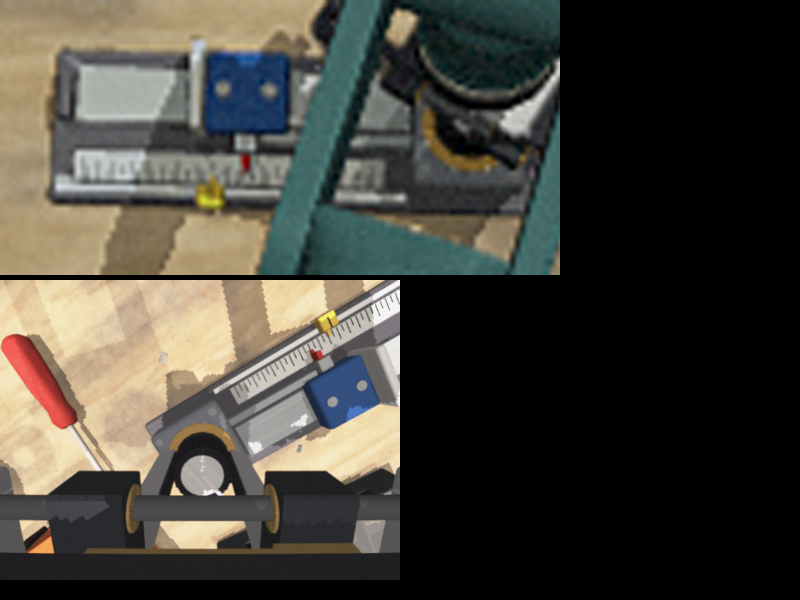

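The stop is now about 20 mm short of the mark. The wrist view shows the pointer at about (442,105) full-size and the flag at about (458,58). I'll compare the wrist measurement with the top one, then come forward.

Add to h.py:
```python
def tips(box):
    s=snap('wrist');h=cv2.cvtColor(s['color'],cv2.COLOR_BGR2HSV).astype(int);H,S,V=[h[...,i] for i in range(3)]
    b=np.zeros(H.shape,bool);b[box[2]:box[3],box[0]:box[1]]=1;R=[]
    for m in(((H<8)|(H>172))&(S>130)&(V>70),(H>20)&(H<36)&(S>130)&(V>70)):
        n,l,st,c=cv2.connectedComponentsWithStats((m&b).astype(np.uint8));i=1+np.argmax(st[1:,4])
        P=np.array([ray(s,p[::-1].astype(float),.018) for p in np.argwhere(l==i)]);R.append(P)
    r,y=R;f=np.array([.025,1,0])
    rt=r[r[:,0]<r[:,0].min()+.003].mean(0);yt=y[y[:,0]>y[:,0].max()-.003].mean(0)
    print('n',len(r),len(y),'red tip',rt,'yel tip',yt,'cent err',round(1e3*(r.mean(0)-y.mean(0))@f,1),'tip err',round(1e3*(rt-yt)@f,1))
    return s
```

```bash
python3 -c "
from h import *
tips((380,540,30,150))"
```

```text
n 185 686 red tip [0.51825829 0.03120276 0.018     ] yel tip [0.51279631 0.05237805 0.018     ] cent err -20.6 tip err -21.0
```

>>> drive_effector(motion=[[0.034,[0,0,0],0.1],[0.034,[0,0,0],0.1],[0.034,[0,0,0],0.1],[0.034,[0,0,0],0.1],[0.034,[0,0,0],0.1],[0.034,[0,0,0],0.1],[0.034,[0,0,0],0.1],[0.034,[0,0,0],0.1],[0.034,[0,0,0],0.1],[0.034,[0,0,0],0.1],[0.034,[0,0,0],0.1],[0.034,[0,0,0],0.1],[0.034,[0,0,0],0.1],[0.034,[0,0,0],0.1],[0.034,[0,0,0],0.1],[0.034,[0,0,0],0],[0.034,[0,0,0],0]])

```text
time: 8.92
tool_pos: [0.541, -0.1031, 0.0715]
ee_rot: [-3.138, -0.002, 1.077]
wrist_force: [-5.3, 3.6, 4.8]
width: 0.0411
finger_force: 30.0
```

Run:
```python
from h import *
o,t=meas();w=snap("wrist");cv2.imwrite('pics/w3.png',w['color'])
```

```text
top [([244.2, 201.8], 4), ([241.6, 208.7], 28)] err mm -7.3 t 8.9667
```

View pics/w3.png

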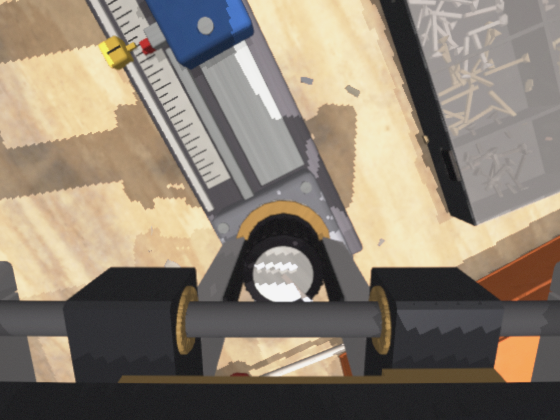

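The wrist view shows the pointer at about (146,46) and the flag tip at about (128,48), so the pointer is slightly short of the mark. The top view gives -7.3 mm. I'll do 0.4 rad more and measure again.

```bash
python3 -c "
from h import *
tips((80,175,20,90))"
```

```text
n 132 730 red tip [0.51798227 0.04740504 0.018     ] yel tip [0.5123807  0.05215509 0.018     ] cent err -6.2 tip err -4.6
```

>>> drive_effector(motion=[[0.034,[0,0,0],0.1],[0.034,[0,0,0],0.1],[0.034,[0,0,0],0.1],[0.034,[0,0,0],0.1],[0.034,[0,0,0],0],[0.034,[0,0,0],0]])

```text
time: 9.57
tool_pos: [0.5415, -0.1037, 0.0715]
ee_rot: [-3.139, -0.001, 0.681]
wrist_force: [-3.8, 3.5, 5.8]
width: 0.0416
finger_force: 30.0
```

Run:
```python
from h import *
o,t=meas()
s=snap('wrist');print([proj(s,x[2]) for x in o])
```

```text
top [([242.2, 201.6], 4), ([241.6, 208.7], 30)] err mm -1.1 t 9.6167
[array([ 89.39349783, 106.06152846]), array([ 70.64165969, 130.60725363])]
```

Run:
```python
from h import *
s=tips((40,120,80,160));cv2.imwrite('pics/w4.png',cv2.resize(s['color'][60:180,20:180],None,fx=5,fy=5,interpolation=cv2.INTER_CUBIC))
```

```text
n 127 667 red tip [0.51768894 0.05446953 0.018     ] yel tip [0.5121311  0.05224606 0.018     ] cent err 0.1 tip err 2.4
```

View pics/w4.png

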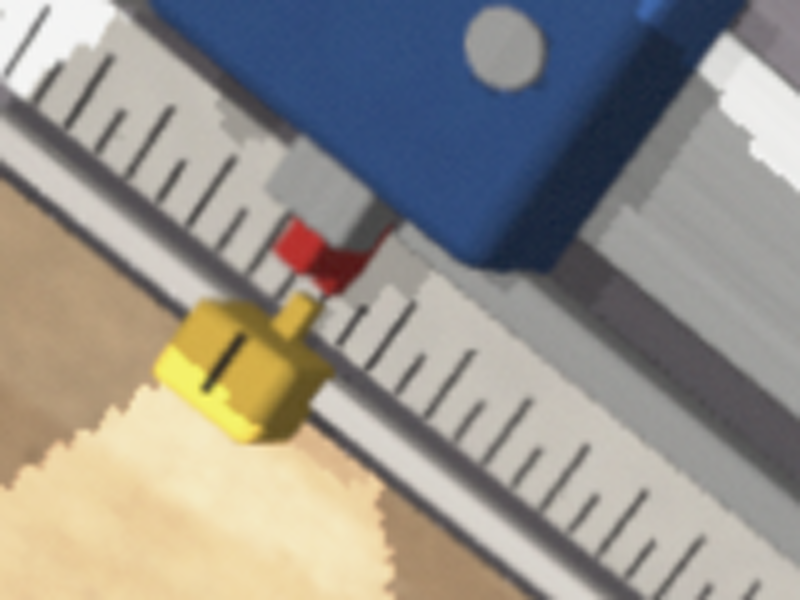

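The crop shows the flag tip at about (308,298) and the pointer's red face at about (300-335,245-290), close to in line. The view is oblique, so it isn't accurate. The top view reads -1.1 mm, and the turn angles agree with it. I'll release, lift, and look from straight above.

>>> drive_effector(motion=[[0.05,[0,0,0],0],[0.07,[0,0,0],0],[0.094,[0,0,0],0],[0.094,[0,0,0],0],[0.094,[0,0,0],0],[0.094,[0,0,0],0],[0.094,[0,0,-0.015],0],[0.094,[0,0,-0.03],0],[0.094,[0,0,-0.03],0],[0.094,[0,0,-0.03],0],[0.094,[0,0,-0.03],0],[0.094,[0,0,0],0],[0.094,[0,0,0],0]])

```text
time: 10.8
tool_pos: [0.5433, -0.1057, 0.209]
ee_rot: [3.137, -0.003, 0.679]
wrist_force: [0.7, -0.3, -1.4]
width: 0.0942
finger_force: 0.0
```

Run:
```python
from h import *
from scipy.spatial.transform import Rotation as Ro
meas()
w=snap('wrist');o=robot.get_obs();E=np.array(w['extrinsics']);c=-E[:3,:3].T@E[:3,3]
R=Ro.from_euler('xyz',o['ee_rot']).as_matrix()
print('cam',c,'cam in tool',R.T@(c-o['tool_pos']),'axis',E[2,:3])
# where optical axis (looking at z=.018) lands
print(ray(w,(w['cx'],w['cy']),.018))
# shift so target lies straight below cam
tgt=np.array([.515,.0525,0]);d=tgt-c;d[2]=0;print('shift tool',R.T@d, 'pix of target then',proj(w,tgt*[1,1,0]+[0,0,.018]-d),proj(w,np.array([.5413,-.106,.062])-d))
```

```text
top [([242.3, 201.7], 4), ([241.6, 208.5], 26)] err mm -1.1 t 10.85
cam [ 0.5930853  -0.06608714  0.38696845] cam in tool [ 0.06448678  0.00174086 -0.18198274] axis [-0.1755709  -0.14234248 -0.9741219 ]
[ 0.52658426 -0.12000224  0.018     ]
shift tool [ 0.01366879 -0.1413271   0.00019945] pix of target then [282.90613938 136.91057361] [419.59798185 216.39744805]
```

>>> drive_effector(motion=[[0.094,[0.0027,-0.0283,0],0],[0.094,[0.0027,-0.0283,0],0],[0.094,[0.0027,-0.0283,0],0],[0.094,[0.0027,-0.0283,0],0],[0.094,[0.0027,-0.0283,0],0],[0.094,[0,0,0],0],[0.094,[0,0,0],0],[0.094,[0,0,0],0]])

```text
time: 11.57
tool_pos: [0.4633, 0.0131, 0.205]
ee_rot: [-3.14, 0.002, 0.679]
wrist_force: [-0.5, 0.5, -0.0]
width: 0.094
finger_force: 0.0
```

Run:
```python
from h import *
s=tips((230,340,90,190));im=s['color']
E=np.array(s['extrinsics']);print('cam',-E[:3,:3].T@E[:3,3])
a=cv2.resize(im[100:175,245:320],None,fx=6,fy=6,interpolation=cv2.INTER_CUBIC)[:,:400]
c=np.zeros((600,800,3),np.uint8);c[:450,:400]=a;c[:400,400:]=cv2.resize(im[150:270,360:480],(400,400),interpolation=cv2.INTER_CUBIC);cv2.imwrite('pics/w5.png',c)
cv2.imwrite('pics/w5full.png',im)
```

```text
n 24 189 red tip [0.51945633 0.05000483 0.018     ] yel tip [0.5120556  0.05103389 0.018     ] cent err -0.9 tip err -0.8
cam [0.51476779 0.05237839 0.38519787]
```

View pics/w5.png

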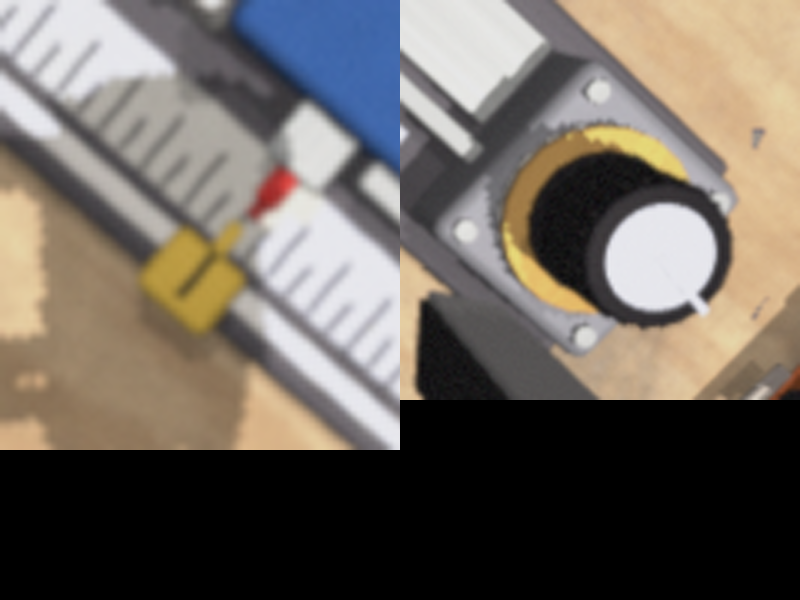

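From straight above, the pointer is 0.8–0.9 mm short of the flag tip. The white notch on the knob's top points to -y. I'll check the slack (index line against disc line) from the -y side.

>>> drive_effector(motion=[[0.094,[-0.0193,0.0278,0],0],[0.094,[-0.0193,0.0278,0],0],[0.094,[-0.0193,0.0278,0],0],[0.094,[-0.0193,0.0278,0],0],[0.094,[-0.0193,0.0278,0],0],[0.094,[-0.0193,0.0278,0],0],[0.094,[-0.0193,0.0278,0],0],[0.094,[-0.0193,0.0278,0],0],[0.094,[0,0,0],0],[0.094,[0,0,0],0],[0.094,[0,0,0],0]])

```text
time: 12.53
tool_pos: [0.4828, -0.2571, 0.2056]
ee_rot: [-3.14, 0.0, 0.677]
wrist_force: [-0.9, 1.0, -0.2]
width: 0.0937
finger_force: 0.0
```

Run:
```python
from h import *
meas();s=snap('wrist');im=s['color'];p=proj(s,[.5413,-.106,.06]);print(p)
# top-down rectified patch at z=.056 (disc/skirt), 10 px/mm, axes: u=-y, v=-x
n=80;X=[(.5413+.04,-.106+.04),(.5413+.04,-.106-.04),(.5413-.04,-.106-.04),(.5413-.04,-.106+.04)]
src=np.float32([proj(s,[x,y,.056]) for x,y in X]);M=cv2.getPerspectiveTransform(src,np.float32([[0,0],[600,0],[600,600],[0,600]]))
cv2.imwrite('pics/k1.png',cv2.warpPerspective(im,M,(600,600),flags=cv2.INTER_CUBIC))
```

```text
top [([242.2, 201.6], 3), ([241.6, 208.6], 27)] err mm -0.9 t 12.5833
[194.47474413  53.11942946]
```

View pics/k1.png

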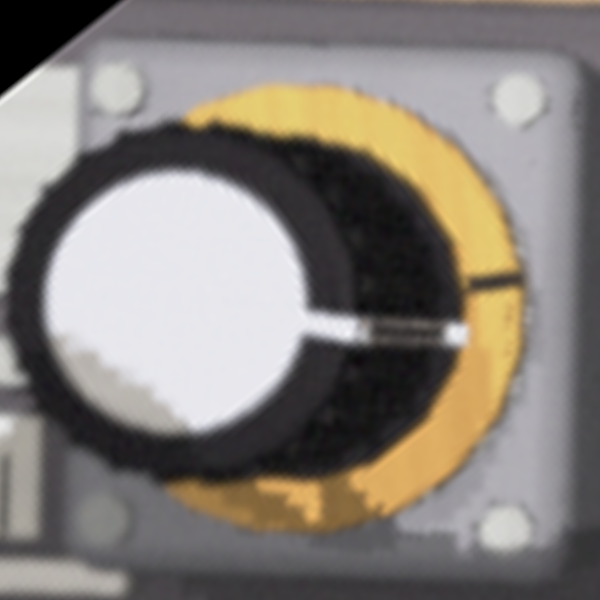

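In the rectified view the index line is at about (456,334) and the disc's line at about (495,282). That puts the index about 0.28 rad clockwise, or roughly 6.9 mm to the forward side, so the slack is taken up. The setting error is about -0.9 mm and the arm is clear, so I'm handing in.

```bash
python3 -c "
from bench import robot
print(robot.close_job())"
```

```text
the job is handed in; nothing more can be done
None
```

The job is handed in: I wound the stop back to about 20 mm short of the flag, then brought it forward to about 0.9 mm short of the tip, with the slack left on the forward side (index about 6.9 mm, 5.5 mm needed) and the arm clear; the hand-in call returned no verdict.

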